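Index the jigger wheel to the green-marked hole

ROBOT

A 6-joint arm with a two-finger parallel gripper is mounted at the origin on the work surface. World frame = base frame: x ahead of the robot, y to its left, z up, the work surface at z = 0. Lengths are in mm, angles in degrees, forces in N, time in s.
With the tool pointing down it reaches from about 300 to 850 mm from the base axis. Payload 4.2 kg.
Tool frame: the origin (TCP) lies midway between the tips of the shut fingers; the grasp point (between the pads) lies 19 mm behind it (env.grip_depth is the distance from the TCP to the grasp point, in mm); z points along the fingers, y is the line along which they close (so a half turn about z gives the same grasp; the last joint's range is limited). The gripper opens to 91 mm and grips with 3 to 60 N. Pads are 32 mm wide; open, the fingers measure 118 mm over their backs; the gripper's body (76 mm by 178 mm) begins 60 mm behind the grasp point.
Start: joints at [62.739, 18.312, 89.639, -0, 72.044, -1.146], TCP at [253.109, 516.313, 213.976] pointing down, gripper open.
Joint ranges: [-177.97, 177.97], [-48.28, 115.42], [12.27, 149.76], [-77.06, 257.06], [2.81, 150.46], [-146.56, 146.56]. Speed limits (degrees/s): [147.25, 147.25, 180, 180, 180, 180].

INTERFACE

Orientations are given as [roll, pitch, yaw] about the fixed x, y, z axes, in that order (R = Rz(yaw) Ry(pitch) Rx(roll)).
In Python, from workcell import env, eyes gives the robot as it stands.
- The arm moves only by the tool send_rows, never from a script. Its argument "motion" is a list of rows, each a list of 7 numbers: the shift along the world's x, y, z normalised to -1 to 1, where 1 is 0.5 m, then the turn, a rotation vector about the world's x, y, z normalised to -1 to 1, where 1 is 60 degrees, then the opening, from -1 (shut) to 1 (fully open). A call has 1 to 20 rows; each row is the pose to reach, as a shift and turn from the pose commanded when the call began; what a row does not reach only later rows make up. A row lasts 1/8 s, in which the tool goes at most 62.5 mm and 10.7 degrees, less where a joint would pass 70% of its speed; a pose out of reach is approached as far as the arm can. A call with a number of a shift or a turn outside -1 to 1 is refused whole. A call with a gripper value outside its range is refused whole. The fingers move at their own pace and stop on an object; "squeeze" is the grip in N (left out, the last holds). Time passes only in rows, so rows that repeat a pose let the fingers close. It gives the time, the measured TCP pose, the force, the opening and the grip force at its end, in the units of the state.
- env.state(): the state, without advancing time (a new reading comes with each control period).
- eyes.grab_frame(name): name is "scene" or "top" or "wrist"; returns a dict with "pixels" (420x560x3 uint8, red, green, blue), "depth" (420x560 float32, mm along the optical axis (not along the pixel's ray), 0 where there is no reading), "fx", "fy", "cx", "cy" (pixels), "R" (3x3) and "t" (3): a world point X has camera coordinates R X + t; the wrist camera has in their place "T_tool_cam" (4x4, takes a point from camera to tool coordinates, whose origin is the TCP and whose axes are the flange's). Camera axes: x right, y down, z forward; pixel columns grow to the right and rows downward; lengths in mm; the calibration is good to about 2 mm. A picture is of the moment at which its call begins: read the wrist's pose just before it.
- env.job_done(): hands the job in; it is judged then, once.
The state is a dict: "time_s": time; "qpos": joint angles; "qvel": joint speeds; "effort": joint torques, N m; "ee_pos": TCP position; "ee_rot": TCP orientation; "force": force on the tool from outside, world axes, zero at the start; "torque": the same for the moment, N m; "gripper_width": finger opening in mm; "gripper_force": force on a finger pad.
Only numpy, scipy, OpenCV 4.12 (cv2) and the standard library are available. Lean on these libraries where they do the work, as an engineer would, in place of code of your own. Each camera call takes 0.05 s, during which the arm holds its last target. There are 200 camera calls.

TASK

The small jigger wheel on the blue stand is locked by a spring plunger with a yellow knob. Pull the knob straight up until the pin is clear, swing the arm round to the neighbouring hole marked with the green button (not the red one), and let go so that the plunger snaps fully home in that hole. Leave the terracotta bowl standing where it is.

Things in the scene. Friction and masses are not known exactly. Their poses are not given: they have to be found in the camera images.
- knob (a point): Centre of the yellow round knob (upright cylinder, 32 mm wide, 26 tall; grip from above) at the end of the dark arm, 140 mm from the axis. With its pin home it is 127 mm above the bench, over a 28 mm sleeve (top at 100 mm). It moves straight up (spring 5 N at home, 9 N at the stop 35 mm up) and, once raised 18 mm or more (25 is good), round the axis with the arm (about 1 N). z is up.
- axis (a point): Point 60 mm up on the vertical axis of the wheel: round blue stand bolted down, 180 mm steel turntable with arm and white mould (top 106 mm). Under the arm a fixed steel segment, top at 60 mm, has 3 holes 30 degrees apart, 140 mm from the axis; the pin starts in the middle one. Holes are funnels, 36 mm wide along the arc: let go within 12 mm of a hole's middle, the 12 mm pin centres itself.
- green_tag: Green round button, 26 mm wide, top 62 mm above the bench, fixed to the segment 187 mm from the axis, straight outward of the wanted hole, whose middle is 47 mm from it towards the axis. Origin: centre of its underside, 38 mm up. The hole on the other side of the start has a red button of the same size.
- bowl: Terracotta bowl, 124 mm wide, 60 mm tall, loose on the bench to one side of the wheel. Origin: centre of its underside, z up. Leave it alone.

How it is judged:
By the outcome, as a careful person would: the job done as asked, in the order asked, and still so for the second after the job is handed in, with the robot touching nothing.
It also fails if it takes over 32 s, if anything falls off the work surface, if the arm or the gripper's body presses on something with over 40 N, if the wrist force passes 120 N, or if a joint passes its speed limit or range.

## Working session

There is one attempt and no reset: what is moved stays moved. The work goes in short steps, Python scripts to look and compute and a tool call to move; the robot and the scene stay as the last step left them, time stands still between calls to the robot, and variables do not carry over. Pictures are saved under pics/ and viewed, at most 10 in all, crops included, and the job is handed in when it is done.

Besides the shell and the picture viewer there is one more tool, called after ">>>" as name(argument=value, ...), one argument or row to a line, values as JSON. send_rows: Moves the arm, as the interface text tells. Its arguments: {"type":"object","properties":{"motion":{"type":"array"},"squeeze":{"type":"number"}},"required":["motion"]}

```bash
mkdir -p pics
cat > h.py <<'E'
import numpy as np,cv2
from workcell import env,eyes
def ray(f,u,v,z):
    d=f["R"].T@np.array([(u-f["cx"])/f["fx"],(v-f["cy"])/f["fy"],1]);o=-f["R"].T@f["t"]
    return o+d*(z-o[2])/d[2]
def blobs(f,lo,hi,amin=30):
    hsv=cv2.cvtColor(np.ascontiguousarray(f["pixels"]),cv2.COLOR_RGB2HSV)
    m=cv2.inRange(hsv,lo,hi);n,l,s,c=cv2.connectedComponentsWithStats(m)
    return [(c[i].round(1),s[i].tolist()) for i in range(1,n) if s[i][4]>=amin]
E
python3 - <<'E'
from h import *
im=[]
for n in ("top","scene"):
    f=eyes.grab_frame(n); f["R"]=np.array(f["R"]);f["t"]=np.array(f["t"])
    cv2.imwrite(f"pics/{n}.png",f["pixels"][:,:,::-1])
    for nm,lo,hi,z in (("yel",(22,120,120),(35,255,255),140),("grn",(45,100,60),(85,255,255),62),("red",(0,170,100),(6,255,255),62)):
        for c,s in blobs(f,lo,hi): print(n,nm,c,s,ray(f,*c,z).round(1))
E
```

```text
top yel [221.2 192.1] [216, 187, 11, 11, 105] [616.3   8.5 140. ]
top grn [  2.1 164. ] [0, 160, 6, 9, 44] [725.7 648.1  62. ]
top grn [191.  192.8] [187, 189, 9, 9, 62] [629.2 103.9  62. ]
top red [255.5 185.5] [252, 182, 8, 8, 52] [646.3 -82.2  62. ]
scene yel [359.1 218.1] [352, 212, 15, 13, 153] [618.7  10.2 140. ]
scene grn [534.6  12.6] [516, 10, 34, 7, 151] [-73.7 847.9  62. ]
scene grn [534.8  24.4] [524, 19, 22, 15, 165] [-13.8 813.3  62. ]
scene grn [554.1  41.1] [545, 27, 15, 31, 281] [ 78.1 824.   62. ]
scene grn [397.5 235.6] [392, 231, 12, 11, 99] [632.7 104.7  62. ]
scene red [316.6 258.3] [312, 253, 9, 11, 73] [649.2 -80.6  62. ]
```

View pics/top.png

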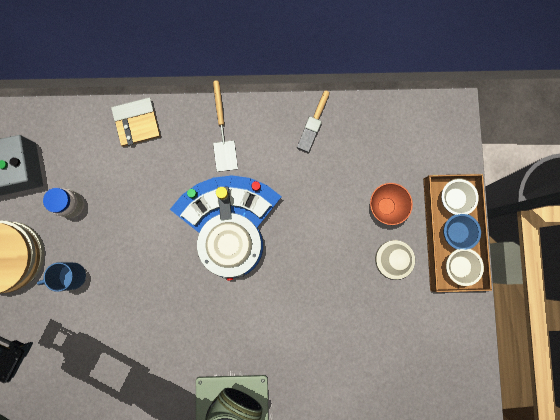

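View pics/scene.png

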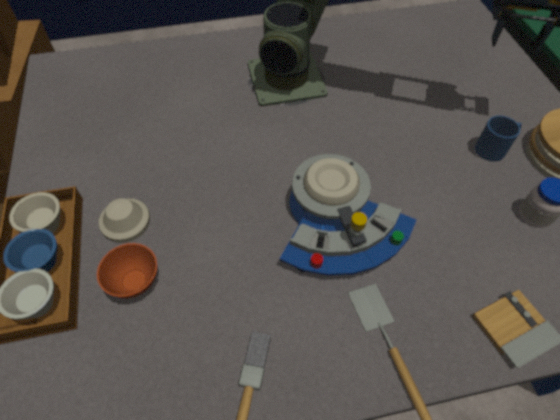

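The top view shows the wheel at about (229,245), the knob at (221,192), green at (191,193) and red at (256,186). The scene view agrees, with the knob at (359,218), green at (397,236) and red at (317,258). The bowl at (391,204) in the top view is far from all of them. Green to red measures 186 mm (should be 187), so the axis is near (478,-3.5), the knob near (617.5,9.5) and the target hole near (592.4,77).

Run:
```python
from h import *
from scipy.spatial.transform import Rotation as Ro
s=env.state();print(s["time_s"],s["ee_pos"],s["ee_rot"],s["force"],s["gripper_width"])
R=Ro.from_euler("xyz",s["ee_rot"],degrees=True).as_matrix();print(R.round(3),"y angle",np.degrees(np.arctan2(R[1,1],R[0,1])))
print(eyes.grab_frame("wrist")["T_tool_cam"])
```

```text
0.1 [252.88493958 515.92071858 213.21296972] [-1.79911908e+02 -1.57007620e-03  1.53885908e+02] [0.36875287 0.61837079 0.05634146] 91.20298838824552
[[-0.898  0.44  -0.001]
 [ 0.44   0.898 -0.001]
 [ 0.    -0.002 -1.   ]] y angle 63.88591004214658
[[-7.29551800e-04 -9.61973311e-01 -2.73142485e-01  7.71849007e+01]
 [ 9.99999480e-01 -5.07045611e-04 -8.85204935e-04  2.64315865e-01]
 [ 7.13047824e-04 -2.73142989e-01  9.61973180e-01 -1.70024142e+02]
 [ 0.00000000e+00  0.00000000e+00  0.00000000e+00  1.00000000e+00]]
```

>>> send_rows(
  motion=[
    [0.729, -1.0, 0.03, 0, 0, 0.523, 1],
    [0.729, -1.0, 0.03, 0, 0, 0.523, 1],
    [0.729, -1.0, 0.03, 0, 0, 0.523, 1],
    [0.729, -1.0, 0.03, 0, 0, 0.523, 1],
    [0.729, -1.0, 0.03, 0, 0, 0.523, 1],
    [0.729, -1.0, 0.03, 0, 0, 0.523, 1],
    [0.729, -1.0, 0.03, 0, 0, 0.523, 1],
    [0.729, -1.0, 0.03, 0, 0, 0.523, 1],
    [0.729, -1.0, 0.03, 0, 0, 0.523, 1],
    [0.729, -1.0, 0.03, 0, 0, 0.523, 1],
    [0.729, -1.0, 0.03, 0, 0, 0.523, 1],
    [0.729, -1.0, 0.03, 0, 0, 0.523, 1],
    [0.729, -1.0, 0.03, 0, 0, 0.523, 1],
    [0.729, -1.0, 0.03, 0, 0, 0.523, 1],
    [0.729, -1.0, 0.03, 0, 0, 0.523, 1],
    [0.729, -1.0, 0.03, 0, 0, 0.523, 1],
  ],
)

```text
time_s: 2.15
ee_pos: [617.4, 16.8, 229.2]
ee_rot: [180.0, 0.0, -174.7]
force: [-0.2, -0.7, -0.4]
gripper_width: 91.2
gripper_force: 0.0
```

```bash
cat >> h.py <<'E'
from scipy.spatial.transform import Rotation as Ro
def wrist():
    s=env.state();f=eyes.grab_frame("wrist");T=np.eye(4);T[:3,:3]=Ro.from_euler("xyz",s["ee_rot"],degrees=True).as_matrix();T[:3,3]=s["ee_pos"]
    W=np.linalg.inv(T@np.array(f["T_tool_cam"]));f["R"]=W[:3,:3];f["t"]=W[:3,3];return s,f
E
python3 - <<'E'
from h import *
s,f=wrist();print(s["time_s"],s["ee_pos"],s["ee_rot"],s["qpos"])
cv2.imwrite("pics/w1.png",f["pixels"][:,:,::-1])
for nm,lo,hi,z in (("yel",(22,120,120),(35,255,255),140),("grn",(45,100,60),(85,255,255),62),("red",(0,170,100),(6,255,255),62)):
    for c,st in blobs(f,lo,hi,150): print(nm,c,st,ray(f,*c,z).round(1))
E
```

```text
2.15 [617.44979552  16.80083991 229.15689934] [ 1.79994993e+02  1.35572906e-02 -1.74692877e+02] [ 4.88504981e-01  2.17151602e+01  8.22777905e+01  6.31633327e-03
  7.59939607e+01 -9.48201465e+01]
yel [266.1 214.6] [250, 199, 34, 32, 864] [615.8   9.5 140. ]
grn [348.3 213.2] [337, 201, 23, 24, 393] [628.1 103.   62. ]
red [187.6 213.8] [177, 204, 22, 21, 339] [645.8 -80.3  62. ]
```

View pics/w1.png

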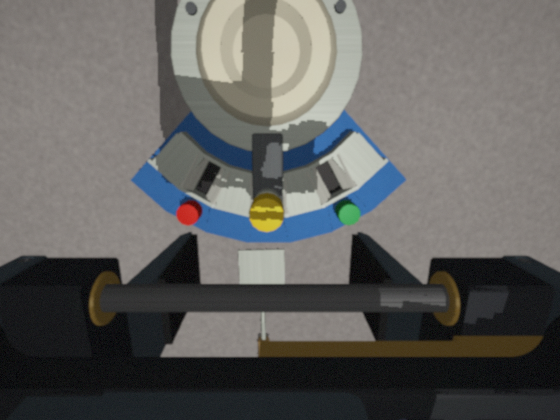

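The wrist view shows the knob at (266,215), between the open fingers, with green at (348,213) and red at (188,214). That puts the knob at (616.5,9.5). Next I descend and grip.

>>> send_rows(
  motion=[
    [-0.002, -0.014, -0.05, 0, 0, 0, 1],
    [-0.002, -0.014, -0.12, 0, 0, 0, 1],
    [-0.002, -0.014, -0.18, 0, 0, 0, 1],
    [-0.002, -0.014, -0.22, 0, 0, 0, 1],
    [-0.002, -0.014, -0.24, 0, 0, 0, 1],
    [-0.002, -0.014, -0.24, 0, 0, 0, 1],
    [-0.002, -0.014, -0.24, 0, 0, 0, -1],
    [-0.002, -0.014, -0.24, 0, 0, 0, -1],
    [-0.002, -0.014, -0.24, 0, 0, 0, -1],
    [-0.002, -0.014, -0.24, 0, 0, 0, -1],
    [-0.002, -0.014, -0.24, 0, 0, 0, -1],
    [-0.002, -0.014, -0.24, 0, 0, 0, -1],
  ],
  squeeze=35,
)

```text
time_s: 3.7
ee_pos: [616.6, 9.3, 109.0]
ee_rot: [180.0, -0.0, -174.7]
force: [0.2, 0.5, 0.2]
gripper_width: 34.5
gripper_force: 0.0
```

>>> send_rows(
  motion=[
    [0, 0, 0, 0, 0, 0, -1],
    [0, 0, 0, 0, 0, 0, -1],
    [0, 0, 0, 0, 0, 0, -1],
    [0, 0, 0, 0, 0, 0, -1],
  ],
)

```text
time_s: 4.2
ee_pos: [616.6, 9.3, 109.0]
ee_rot: [180.0, 0.0, -174.7]
force: [0.4, 1.3, 0.8]
gripper_width: 31.2
gripper_force: 35.0
```

Gripped at 31.2 mm with 35 N. Next is a 26 mm straight lift.

>>> send_rows(
  motion=[
    [0, 0, 0.01, 0, 0, 0, -1],
    [0, 0, 0.02, 0, 0, 0, -1],
    [0, 0, 0.03, 0, 0, 0, -1],
    [0, 0, 0.042, 0, 0, 0, -1],
    [0, 0, 0.052, 0, 0, 0, -1],
    [0, 0, 0.052, 0, 0, 0, -1],
    [0, 0, 0.052, 0, 0, 0, -1],
  ],
)

```text
time_s: 5.08
ee_pos: [616.5, 9.3, 134.7]
ee_rot: [180.0, -0.0, -174.7]
force: [2.8, 0.5, -9.6]
gripper_width: 31.4
gripper_force: 35.0
```

The reading is -9.6 N in z, which fits the spring, so the pin is up. I now swing along the arc to green at +30°.

>>> send_rows(
  motion=[
    [-0.001, 0.012, 0, 0, 0, 0.042, -1],
    [-0.003, 0.024, 0, 0, 0, 0.083, -1],
    [-0.006, 0.036, 0, 0, 0, 0.125, -1],
    [-0.009, 0.048, 0, 0, 0, 0.167, -1],
    [-0.012, 0.06, 0, 0, 0, 0.208, -1],
    [-0.016, 0.071, 0, 0, 0, 0.25, -1],
    [-0.021, 0.083, 0, 0, 0, 0.292, -1],
    [-0.026, 0.094, 0, 0, 0, 0.333, -1],
    [-0.031, 0.105, 0, 0, 0, 0.375, -1],
    [-0.037, 0.115, 0, 0, 0, 0.417, -1],
    [-0.043, 0.126, 0, 0, 0, 0.458, -1],
    [-0.05, 0.136, 0, 0, 0, 0.5, -1],
    [-0.05, 0.136, 0, 0, 0, 0.5, -1],
    [-0.05, 0.136, 0, 0, 0, 0.5, -1],
  ],
)

```text
time_s: 6.82
ee_pos: [591.3, 77.4, 134.9]
ee_rot: [180.0, -0.0, -144.7]
force: [0.0, 1.0, -8.2]
gripper_width: 31.2
gripper_force: 35.0
```

Run:
```python
from h import *
s,f=wrist();print(s["time_s"],s["ee_pos"],s["ee_rot"],s["qpos"],s["force"],s["gripper_width"])
cv2.imwrite("pics/w2.png",f["pixels"][:,:,::-1])
for nm,lo,hi,z in (("yel",(22,120,120),(35,255,255),166),("grn",(45,100,60),(85,255,255),62),("red",(0,170,100),(6,255,255),62)):
    for c,st in blobs(f,lo,hi,100): print(nm,c,st,ray(f,*c,z).round(1))
```

```text
6.825 [591.27444855  77.41487052 134.90706349] [ 1.79964076e+02 -3.04061075e-02 -1.44738846e+02] [ 6.34479995e+00  2.35653166e+01  9.35000077e+01  1.87949921e-02
  6.29786628e+01 -1.18924890e+02] [ 0.04423217  0.98463236 -8.17447218] 31.15159816982673
yel [274.2 271.4] [245, 255, 59, 29, 1344] [585.2  73.2 166. ]
red [ 71.7 166.7] [56, 152, 33, 31, 778] [645.7 -80.2  62. ]
```

View pics/w2.png

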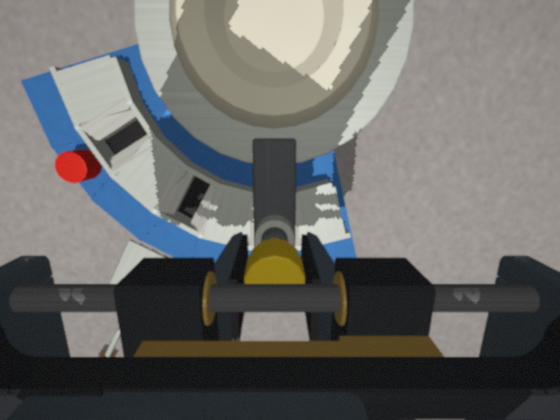

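The wrist view shows the knob held at (274,271), the arm swung clear of the empty start hole at (193,197), and red far left at (72,167). Side forces are about 1 N. I'm 47 mm inward of green, so I let go here.

>>> send_rows(
  motion=[
    [0, 0, 0, 0, 0, 0, 1],
    [0, 0, 0, 0, 0, 0, 1],
    [0, 0, 0, 0, 0, 0, 1],
    [0, 0, 0, 0, 0, 0, 1],
    [0, 0, 0, 0, 0, 0, 1],
    [0, 0, 0, 0, 0, 0, 1],
    [0, 0, 0, 0, 0, 0, 1],
    [0, 0, 0, 0, 0, 0, 1],
    [0, 0, 0.05, 0, 0, 0, 1],
    [0, 0, 0.12, 0, 0, 0, 1],
    [0, 0, 0.2, 0, 0, 0, 1],
    [0, 0, 0.25, 0, 0, 0, 1],
    [0, 0, 0.25, 0, 0, 0, 1],
    [0, 0, 0.25, 0, 0, 0, 1],
  ],
)

```text
time_s: 8.62
ee_pos: [590.9, 77.2, 258.6]
ee_rot: [179.9, -0.1, -144.7]
force: [-0.5, -0.4, -0.3]
gripper_width: 91.4
gripper_force: 0.0
```

Run:
```python
from h import *
s,f=wrist();print(s["time_s"],s["ee_pos"],s["force"],s["gripper_width"])
g=eyes.grab_frame("scene")
cv2.imwrite("pics/w3.png",f["pixels"][:,:,::-1])
for n,f in (("w",f),("scene",g)):
  f["R"]=np.array(f["R"]);f["t"]=np.array(f["t"])
  for nm,lo,hi,z in (("yel",(22,120,120),(35,255,255),140),("grn",(45,100,60),(85,255,255),62),("red",(0,170,100),(6,255,255),62)):
    for c,st in blobs(f,lo,hi,90):
        u,v=c.astype(int);d=float(f["depth"][v,u]);P=f["R"].T@(d*np.array([(u-f["cx"])/f["fx"],(v-f["cy"])/f["fy"],1])-f["t"])
        print(n,nm,c,st,ray(f,*c,z).round(1),"depth pt",P.round(1))
```

```text
8.625 [590.9399043   77.24470934 258.56510136] [-0.47644239 -0.36181697 -0.28813912] 91.38797004042094
w yel [273.9 208.3] [259, 194, 31, 30, 752] [590.6  76.8 140. ] depth pt [591.3  76.3 138. ]
w grn [274.  229.9] [265, 223, 19, 15, 233] [630.5 105.   62. ] depth pt [629.9 104.6  60.5]
w red [138.3 154.1] [128, 145, 21, 20, 332] [645.7 -80.3  62. ] depth pt [645.9 -80.7  61.7]
scene yel [387.  202.4] [380, 196, 15, 13, 148] [593.8  78.6 140. ] depth pt [591.9  79.6 138.5]
scene grn [541.9  23.1] [514, 0, 46, 59, 1349] [-15.4 839.1  62. ] depth pt [-125.8  946.6  -20.7]
scene grn [397.5 235.8] [392, 231, 12, 11, 102] [633.1 104.5  62. ] depth pt [631.1 104.2  62.1]
```

View pics/w3.png

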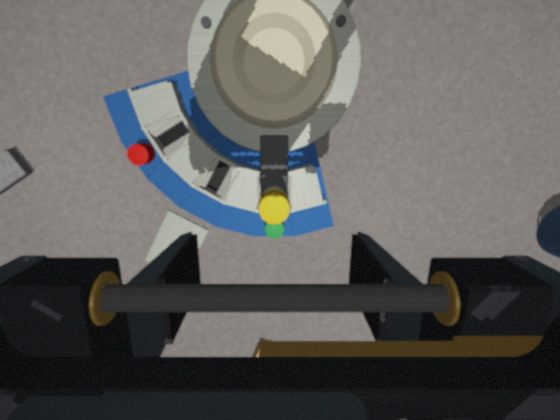

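The knob is at (274,208), in line with the green button at (274,230). Its top measures 138 mm against an expected 140 mm, so the pin is home, and the gripper is clear.

```bash
python3 -c "
from workcell import env
print(env.job_done())"
```

```text
the job is handed in; nothing more can be done
None
```

The plunger is home in the green-marked hole (knob top measured about 138 mm, against 140 mm when fully home), the gripper is clear, the bowl was never approached, and the job was handed in at about 8.7 s.

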